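# Start the drying timers of the filled moulds

## Robot

A 6-joint arm with a two-finger parallel gripper is mounted at the origin on the work surface. World frame = base frame: x ahead of the robot, y to its left, z up, the work surface at z = 0. Lengths are in m, angles in rad, forces in N, time in s.
With the tool pointing down it reaches from about 0.3 to 0.75 m from the base axis. Payload 8.5 kg.
Tool frame: the origin (TCP) lies midway between the tips of the shut fingers; the grasp point (between the pads) lies 19 mm behind it; z points along the fingers, y is the line along which they close (so a half turn about z gives the same grasp; the last joint's range is limited). The gripper opens to 85 mm and grips with 20 to 120 N. Pads are 22 mm wide; open, the fingers measure 114 mm over their backs; the gripper's body (76 mm by 85 mm) begins 54 mm behind the grasp point. The pads swing forward as they close: fully open they stand 13 mm farther back than shut.
Start: joints at [-1.434, 0.381, 1.297, -0, 1.464, -0.215], TCP at [0.19, -0.516, 0.231] pointing down, gripper open.
Joint ranges: [-3.11, 3.11], [-0.89, 2.33], [0.22, 2.48], [-1.42, 4.56], [0.17, 2.85], [-2.88, 2.88]. Speed limits (rad/s): [2.39, 2.39, 3.14, 3.14, 3.14, 3.14].

## Interface

Orientations are given as [roll, pitch, yaw] about the fixed x, y, z axes, in that order (R = Rz(yaw) Ry(pitch) Rx(roll)).
In Python, from plant import * gives the robot as it stands.
- The arm moves only by the tool drive_tool, never from a script. Its argument "targets" is a list of rows, each a list of 3 entries, a list of its own where there are three numbers: the shift along the tool's x, y, z in m, then the turn, a rotation vector about the tool's x, y, z in degrees, then the closure in counts, from 0 (fully open) to 255 (shut). A call has 1 to 12 rows; each row shifts and turns the commanded pose from where the row before left it, along the tool's axes as they then stand; what a row does not reach is not made up. A row lasts 1/8 s, in which the tool goes at most 62.5 mm and 10.7 degrees, less where a joint would pass 70% of its speed; a pose out of reach is approached as far as the arm can. A call with a gripper value outside its range is refused whole. The fingers move at their own pace and stop on an object; "grip_force" is the grip in N (left out, the last holds). Time passes only in rows, so rows that do not move let the fingers close. It gives the time, the measured TCP pose, the force, the opening and the grip force at its end, in the units of the state.
- get_state(): the state, without advancing time (a new reading comes with each control period).
- read_camera(name): name is "side" or "top" or "wrist"; returns the picture (400x640x3 uint8, red, green, blue); there is no depth.
- calibration(name): a dict with "fx", "fy", "cx", "cy" (pixels), "R" (3x3) and "t" (3): a world point X has camera coordinates R X + t. Camera axes: x right, y down, z forward; pixel columns grow to the right and rows downward; lengths in m; the calibration is good to about 2 mm. A picture is of the moment at which its call begins: read the wrist's pose just before it. calibration takes no time and is no camera call; for the wrist camera it gives the pose at the moment of the call.
- hand_in(): hands the job in; it is judged then, once.
The state is a dict: "clock": time; "q": joint angles; "dq": joint speeds; "effort": joint torques, N m; "tcp_pos": TCP position; "eef_rot": TCP orientation; "contact_force": force on the tool from outside, world axes, zero at the start; "moment": the same for the moment, N m; "finger_gap": finger opening in m; "gripper_force": force on a finger pad.
Only numpy, scipy, OpenCV 4.12 (cv2) and the standard library are available. Lean on these libraries where they do the work, as an engineer would, in place of code of your own. Each camera call takes 0.05 s, during which the arm holds its last target. There are 200 camera calls.

## Task

Two of the three plaster moulds hold clay ware, a bowl and a cup: start the drying timer in front of each of these two, in either order, by gently pushing its orange cap all the way down with your fingertips, then withdraw upwards, well clear of everything. Leave the third timer, in front of the empty mould, alone, do not touch the bowl or the cup, and do not shift or lift anything.

Things in the scene. Friction and masses are not known exactly. Their poses are not given: they have to be found in the camera images.
- mould_bowl: white plaster mould block, 120 x 120 x 70 mm, loose, origin at the centre of its underside, z up; its -x side faces the timer; round cavity 96 mm wide, 45 mm deep in its top, holding the wide terracotta bowl
- mould_cup: white plaster mould block, 120 x 120 x 70 mm, loose, origin at the centre of its underside, z up; its -x side faces the timer; round cavity 74 mm wide, 45 mm deep in its top, holding the narrower terracotta cup
- mould_empty: white plaster mould block, 120 x 120 x 70 mm, loose, origin at the centre of its underside, z up; its -x side faces the timer; round cavity 90 mm wide, 45 mm deep in its top, empty
- timer_bowl: plunger timer that stands 110 to 150 mm in front (robot side) of mould_bowl: loose round blue housing 64 mm across, 34 mm high, 0.3 to 0.5 kg, with a white dial on top and an orange cap, 42 mm across, rising from its middle; origin at the centre of its underside. All three timers look alike
- timer_cup: plunger timer that stands 110 to 150 mm in front (robot side) of mould_cup: loose round blue housing 64 mm across, 34 mm high, 0.3 to 0.5 kg, with a white dial on top and an orange cap, 42 mm across, rising from its middle; origin at the centre of its underside. All three timers look alike
- timer_empty: plunger timer that stands 110 to 150 mm in front (robot side) of mould_empty: loose round blue housing 64 mm across, 34 mm high, 0.3 to 0.5 kg, with a white dial on top and an orange cap, 42 mm across, rising from its middle; origin at the centre of its underside. All three timers look alike
- cap_bowl (a joint): how far the orange cap of timer_bowl is pushed down, m: 0 = fully up (starts between 0 and 0.003), 0.012 = fully down on a hard stop. It moves straight down against about 3 N of friction and stays where it is left
- cap_bowl_top (a point): centre of the flat top of the orange cap of timer_bowl; 50 mm above the bench when fully up, 38 mm when fully down, and then still 4 mm above the housing
- cap_cup (a joint): how far the orange cap of timer_cup is pushed down, m: 0 = fully up (starts between 0 and 0.003), 0.012 = fully down on a hard stop. It moves straight down against about 3 N of friction and stays where it is left
- cap_cup_top (a point): centre of the flat top of the orange cap of timer_cup; 50 mm above the bench when fully up, 38 mm when fully down, and then still 4 mm above the housing
- cap_empty (a joint): how far the orange cap of timer_empty is pushed down, m: 0 = fully up (starts between 0 and 0.003), 0.012 = fully down on a hard stop. It moves straight down against about 3 N of friction and stays where it is left
- cap_empty_top (a point): centre of the flat top of the orange cap of timer_empty; 50 mm above the bench when fully up, 38 mm when fully down, and then still 4 mm above the housing
- bowl: wide terracotta bowl, 86 mm across, 55 mm high, sitting in its mould's cavity, its rim 10 mm above the mould's top (80 mm above the bench); origin at the centre of its underside
- cup: terracotta cup, 64 mm across, 60 mm high, sitting in its mould's cavity, its rim 15 mm above the mould's top (85 mm above the bench); origin at the centre of its underside
- bottle: blue plastic bottle, 68 mm across, 190 mm high, standing to the robot's left; origin at the centre of its underside
- pot: loose terracotta pot, 90 mm across, 80 mm high, standing on the bench to the robot's right, not in a mould; origin at the centre of its underside
- spatula: spatula lying flat on the bench near the robot on its left; origin about its middle, x along the tool

How it is judged:
On the way, in this order (a step that is already met when the one before it is completed fails the run):
1. one of the two right caps is pushed down by the fingers (((value of joint cap_bowl above 0.009 m and contact force between the fingers and timer_bowl above 0.3 N) or (value of joint cap_cup above 0.009 m and contact force between the fingers and timer_cup above 0.3 N))), for 0.05 s.
2. the other right cap is pushed down by the fingers as well (value of joint each of cap_bowl, cap_cup above 0.009 m and (contact force between the fingers and timer_bowl above 0.3 N or contact force between the fingers and timer_cup above 0.3 N)), for 0.05 s.
At the end, for the whole second after the job is handed in: Caps of the bowl and cup timers at least 9 of 12 mm down, the third less than 5 mm; point between the finger pads over 70 mm from every cap and 100 mm above the bench; every loose thing upright, at rest, within 20 mm of its start (value of joint each of cap_bowl, cap_cup above 0.009 m and value of joint cap_empty below 0.005 m and distance between the grasp point and cap_bowl_top above 0.07 m and distance between the grasp point and cap_cup_top above 0.07 m and distance between the grasp point and cap_empty_top above 0.07 m and height (world z) of the grasp point above 0.1 m and distance of each of mould_bowl, mould_cup, mould_empty, bowl, cup, bottle, pot, spatula, timer_bowl, timer_cup, timer_empty from where it was at the start of the episode below 0.02 m and angle between each of timer_bowl, timer_cup, timer_empty, bowl, cup, bottle, pot's own z axis and vertical below 0.15 rad and linear speed of each of timer_bowl, timer_cup, timer_empty below 0.02 m/s); the robot touches nothing.
It fails at once if the third timer, in front of the empty mould, is touched or pressed (contact force between the fingers and timer_empty above 1 N or value of joint cap_empty above 0.005 m).
It fails at once if the clay bowl or cup is touched (contact force between the fingers and bowl above 0.5 N or contact force between the fingers and cup above 0.5 N).
It fails at once if a timer is pressed roughly (over 25 N) (contact force between the fingers and timer_bowl above 25 N or contact force between the fingers and timer_cup above 25 N).
It fails at once if something is lifted more than 8 mm off the bench, or the ware out of its mould (height (world z) of any of timer_bowl, timer_cup, timer_empty, mould_bowl, mould_cup, mould_empty, bottle, pot above 0.008 m or height (world z) of any of bowl, cup, spatula above 0.033 m).
It fails at once if something is shifted more than 20 mm or tipped over (not (distance of mould_bowl from where it was at the start of the episode below 0.02 m) or not (distance of mould_cup from where it was at the start of the episode below 0.02 m) or not (distance of mould_empty from where it was at the start of the episode below 0.02 m) or not (distance of bowl from where it was at the start of the episode below 0.02 m) or not (distance of cup from where it was at the start of the episode below 0.02 m) or not (distance of bottle from where it was at the start of the episode below 0.02 m) or not (distance of pot from where it was at the start of the episode below 0.02 m) or not (distance of spatula from where it was at the start of the episode below 0.02 m) or not (distance of timer_bowl from where it was at the start of the episode below 0.02 m) or not (distance of timer_cup from where it was at the start of the episode below 0.02 m) or not (distance of timer_empty from where it was at the start of the episode below 0.02 m) or not (angle between timer_bowl's own z axis and vertical below 0.15 rad) or not (angle between timer_cup's own z axis and vertical below 0.15 rad) or not (angle between timer_empty's own z axis and vertical below 0.15 rad) or not (angle between bowl's own z axis and vertical below 0.15 rad) or not (angle between cup's own z axis and vertical below 0.15 rad) or not (angle between bottle's own z axis and vertical below 0.15 rad) or not (angle between pot's own z axis and vertical below 0.15 rad)).
It also fails if it takes over 48 s, if anything falls off the work surface, if the arm or the gripper's body presses on something with over 40 N, if the wrist force passes 120 N, or if a joint passes its speed limit or range.

## Working session

There is one attempt and no reset: what is moved stays moved. The work goes in short steps, Python scripts to look and compute and a tool call to move; the robot and the scene stay as the last step left them, time stands still between calls to the robot, and variables do not carry over. Pictures are saved under pics/ and viewed, at most 10 in all, crops included, and the job is handed in when it is done.

Besides the shell and the picture viewer there is one more tool, called after "Call:" in YAML: its name, and indented under it one key for each argument. drive_tool: Moves the arm, as the interface text tells. Its arguments: {"type":"object","properties":{"targets":{"type":"array","items":{"type":"array"}},"grip_force":{"type":"number"}},"required":["targets"]}

```bash
mkdir -p pics; python3 - <<'E'
from plant import *
import cv2,numpy as np
s=get_state();print(s)
ims=[]
for n in("top","side"):
    im=read_camera(n);cv2.imwrite(f"pics/{n}0.png",im[:,:,::-1]);c=calibration(n);print(n,c)
    m=cv2.inRange(cv2.cvtColor(im,cv2.COLOR_RGB2HSV),(8,170,150),(22,255,255))
    k,_,st,ce=cv2.connectedComponentsWithStats(m)
    for i in range(1,k):
        if st[i,4]>30:
            r=np.linalg.inv(c["R"])@np.array([(ce[i][0]-c["cx"])/c["fx"],(ce[i][1]-c["cy"])/c["fy"],1])
            o=-np.array(c["R"]).T@c["t"];print(st[i],ce[i],o+r*(0.049-o[2])/r[2])
E
```

```text
{'clock': 0.0, 'q': array([-1.43431385e+00,  3.81201840e-01,  1.29825577e+00,  1.34420183e-05,
        1.46356910e+00, -2.15315114e-01]), 'dq': array([-8.28872683e-05,  2.83539589e-04, -1.87760769e-03,  5.03513560e-04,
       -2.12649020e-03,  5.76632201e-05]), 'effort': array([-1.07833798e-04, -4.48459697e+01, -2.31277478e+01, -2.53813305e-04,
        4.75291235e-03, -3.49381742e-05]), 'tcp_pos': array([ 0.18947619, -0.51603112,  0.23071031]), 'eef_rot': array([-3.14019457e+00, -3.19447264e-04,  3.51795922e-01]), 'contact_force': array([-0.4119835 ,  0.36023416,  0.2107853 ]), 'moment': array([ 0.01172567,  0.0216345 , -0.03638253]), 'gripper_force': 0.0, 'finger_gap': 0.08540175342496745}
top {'fx': 495.38071406180813, 'fy': 495.38071406180813, 'cx': 310.31432055401837, 'cy': 196.98827287730637, 'R': array([[ 5.59997633e-03, -9.99984035e-01, -7.54364055e-04],
       [-9.83896502e-01, -5.37510955e-03, -1.78658281e-01],
       [ 1.78651374e-01,  1.74269830e-03, -9.83910895e-01]]), 't': array([4.42497709e-04, 5.35686392e-01, 1.30453282e+00])}
[445  76  11  22 118] [449.88983051  87.06
[... 436 characters left out ...]
46] [0.51714991 0.2249301  0.049     ]
[307 203  13  13 141] [313.07801418 209.22695035] [ 0.50178298 -0.00429357  0.049     ]
[384 212  15  13 149] [391.32214765 218.00671141] [ 0.47888823 -0.21628655  0.049     ]
side {'fx': 421.02838261054376, 'fy': 421.02838261054376, 'cx': 317.76649788982184, 'cy': 198.8508100864933, 'R': array([[-0.89221102, -0.45103485, -0.02295754],
       [-0.24493001,  0.52596297, -0.81447667],
       [ 0.37943218, -0.72106208, -0.57974193]]), 't': array([0.46689059, 0.20433955, 1.06188893])}
[355 176  10   7  60] [359.36666667 179.01666667] [ 0.47798773 -0.21257667  0.049     ]
[319 209  12   9  89] [324.57303371 213.03370787] [ 0.50044594 -0.00117262  0.049     ]
```

```bash
python3 -c "
import cv2
a=cv2.imread('pics/top0.png')[60:300,170:510];cv2.imwrite('pics/topc.png',cv2.resize(a,None,fx=2.3,fy=2.3))"
```

```text
(no output)
```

View pics/topc.png

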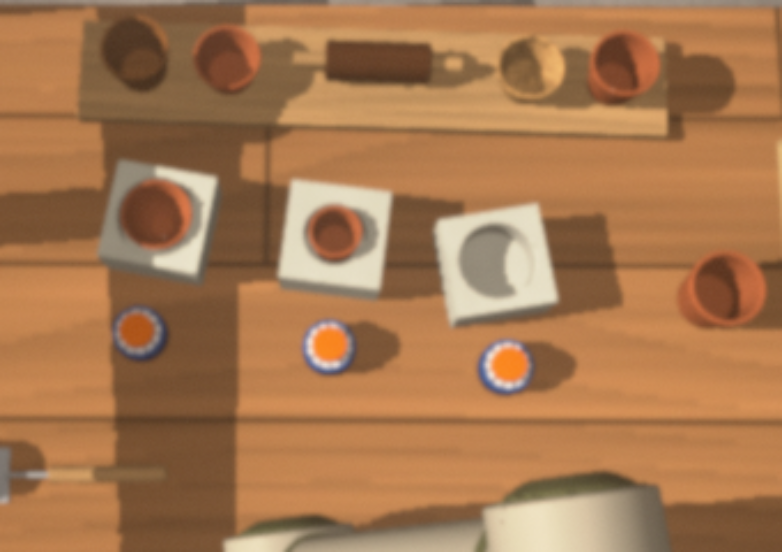

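View pics/side0.png

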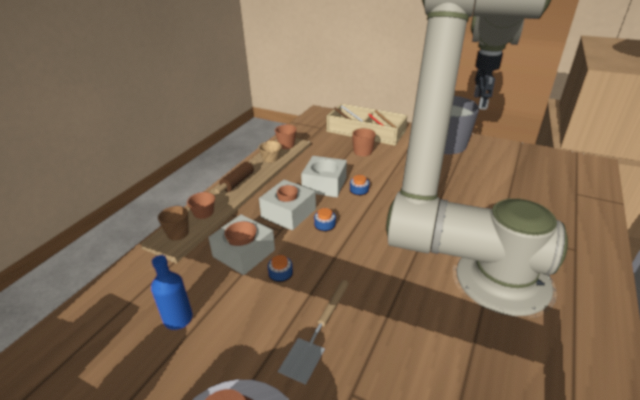

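The top view shows the bowl mould on the left (timer at about (0.517, 0.225)), the cup mould in the middle (timer at about (0.501, -0.003)) and the empty mould on the right (timer at y≈-0.216). The side view agrees, with the bottle and spatula on the robot's left. I'll start with the cup timer.

Call:
drive_tool:
  targets:
    - [[0.03,-0.024,0],[0,0,0],255]
    - [[0.03,-0.024,0],[0,0,0],255]
    - [[0.03,-0.024,0],[0,0,0],255]
    - [[0.03,-0.024,0],[0,0,0],255]
    - [[0.03,-0.024,0],[0,0,0],255]
    - [[0.03,-0.024,0],[0,0,0],255]
    - [[0.03,-0.024,0],[0,0,0],255]
    - [[0.03,-0.024,0],[0,0,0],255]
    - [[0.03,-0.024,0],[0,0,0],255]
    - [[0.03,-0.024,0],[0,0,0],255]
    - [[0.03,-0.024,0],[0,0,0],255]
    - [[0.03,-0.024,0],[0,0,0],255]
  grip_force: 20

```text
clock: 1.6
tcp_pos: [0.4286, -0.1207, 0.2312]
eef_rot: [-3.141, 0.0, 0.352]
contact_force: [-0.4, -0.2, 0.2]
finger_gap: -0.0003
gripper_force: 0.0
```

Call:
drive_tool:
  targets:
    - [[0.025,-0.02,0],[0,0,0],255]
    - [[0.025,-0.02,0],[0,0,0],255]
    - [[0.015,-0.01,0],[0,0,0],255]
    - [[0,0,0],[0,0,0],255]
    - [[0,0,0],[0,0,0],255]

```text
clock: 2.22
tcp_pos: [0.4716, -0.0529, 0.2312]
eef_rot: [-3.141, 0.001, 0.352]
contact_force: [-0.3, 0.2, -0.1]
finger_gap: 0.0002
gripper_force: 0.0
```

```bash
cat > h.py <<'E'
from plant import *
import cv2,numpy as np
def look(n,name,z=0.048):
    c=calibration(n);s=get_state();im=read_camera(n);cv2.imwrite(f"pics/{name}.png",im[:,:,::-1])
    R=np.array(c["R"]);o=-R.T@c["t"]
    hsv=cv2.cvtColor(im,cv2.COLOR_RGB2HSV)
    m=cv2.inRange(hsv,(7,190,110),(22,255,255))
    m=cv2.morphologyEx(m,cv2.MORPH_OPEN,np.ones((3,3)))
    for ct in cv2.findContours(m,cv2.RETR_EXTERNAL,cv2.CHAIN_APPROX_NONE)[0]:
        if cv2.contourArea(ct)<60: continue
        (u,v),ax,_=cv2.fitEllipse(ct)
        r=R.T@np.array([(u-c["cx"])/c["fx"],(v-c["cy"])/c["fy"],1])
        print((round(u),round(v)),np.round(ax),(o+r*(z-o[2])/r[2]).round(4))
    print("t",s["clock"],"tcp",s["tcp_pos"].round(4),"rot",s["eef_rot"].round(3),"gap",s["finger_gap"],"F",s["contact_force"].round(2))
E
python3 -c "from h import *;look('wrist','w1');look('top','t1')"
```

```text
(455, 220) [33. 38.] [ 0.4803 -0.2141  0.048 ]
(289, 138) [35. 36.] [ 0.5028 -0.0044  0.048 ]
(79, 43) [40. 49.] [0.5191 0.2219 0.048 ]
t 2.225 tcp [ 0.4716 -0.0529  0.2312] rot [-3.141e+00  1.000e-03  3.520e-01] gap 0.00019913896792433187 F [-0.26  0.22 -0.13]
(391, 218) [12. 12.] [ 0.4788 -0.2158  0.048 ]
(229, 203) [11. 12.] [0.517  0.2248 0.048 ]
t 2.275 tcp [ 0.4716 -0.0531  0.2312] rot [-3.141  0.     0.351] gap 1.2280890139685698e-05 F [0.23 0.02 0.49]
```

View pics/w1.png

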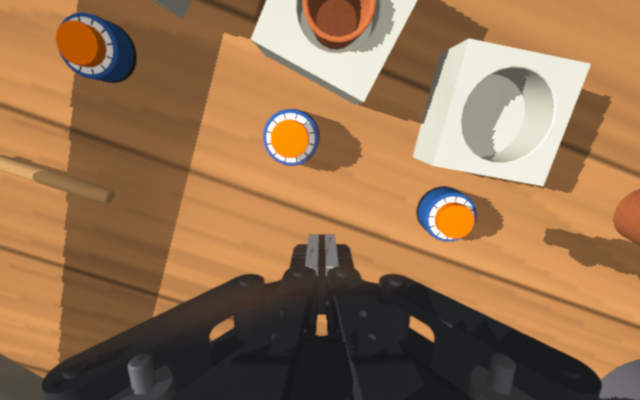

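The wrist view shows the cup timer's cap at (289, 138), the cup above it at about (338, 15), the empty timer at (455, 220) and the bowl timer at (79, 43). The fingers are shut.

Call:
drive_tool:
  targets:
    - [[0.015,-0.012,0],[0,0,0],255]
    - [[0.016,-0.012,0],[0,0,0],255]
    - [[0.015,-0.0113,0.01],[0,0,0],255]
    - [[0,0,0.025],[0,0,0],255]
    - [[0,0,0.03],[0,0,0],255]
    - [[0,0,0.03],[0,0,0],255]
    - [[0,0,0.03],[0,0,0],255]
    - [[0,0,0.02],[0,0,0],255]
    - [[0,0,0.015],[0,0,0],255]
    - [[0,0,0.01],[0,0,0],255]
    - [[0,0,0],[0,0,0],255]
    - [[0,0,0],[0,0,0],255]

```text
clock: 3.82
tcp_pos: [0.5033, -0.0036, 0.0617]
eef_rot: [3.141, -0.001, 0.352]
contact_force: [-0.9, 0.8, -0.2]
finger_gap: 0.0004
gripper_force: 0.0
```

```bash
python3 -c "from h import *;look('wrist','w2')"
```

```text
(610, 367) [54. 73.] [ 0.4847 -0.2088  0.048 ]
(322, 232) [58. 68.] [ 0.5085 -0.0019  0.048 ]
t 3.825 tcp [ 0.5033 -0.0036  0.0617] rot [ 3.141e+00 -1.000e-03  3.520e-01] gap 0.0004296726037346247 F [-0.86  0.76 -0.18]
```

View pics/w2.png

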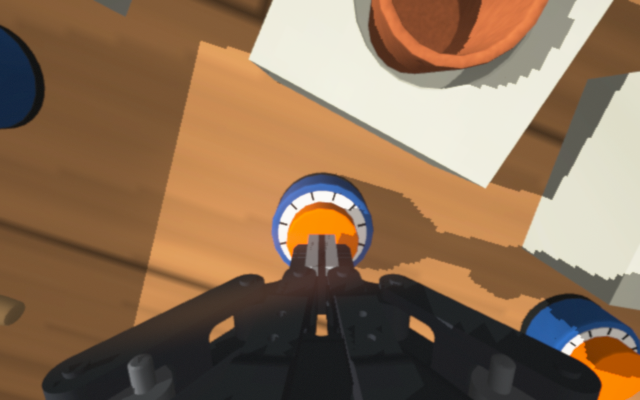

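The fingertips sit over the cup timer's cap (cap about (322, 232), tips at about (322, 245)), well clear of the cup. I'll press slowly.

Call:
drive_tool:
  targets:
    - [[0,0,0.003],[0,0,0],255]
    - [[0,0,0.003],[0,0,0],255]
    - [[0,0,0.002],[0,0,0],255]
    - [[0,0,0.002],[0,0,0],255]
    - [[0,0,0.002],[0,0,0],255]
    - [[0,0,0.002],[0,0,0],255]
    - [[0,0,0.002],[0,0,0],255]
    - [[0,0,0.001],[0,0,0],255]
    - [[0,0,0.001],[0,0,0],255]
    - [[0,0,0],[0,0,0],255]

```text
clock: 5.12
tcp_pos: [0.5031, -0.0036, 0.0432]
eef_rot: [-3.142, -0.0, 0.352]
contact_force: [-0.5, -0.3, 0.8]
finger_gap: -0.0
gripper_force: 0.4
```

Call:
drive_tool:
  targets:
    - [[0,0,0.001],[0,0,0],255]
    - [[0,0,0.001],[0,0,0],255]
    - [[0,0,0.001],[0,0,0],255]

```text
clock: 5.5
tcp_pos: [0.5031, -0.0035, 0.0403]
eef_rot: [3.142, -0.0, 0.352]
contact_force: [-0.7, -0.6, 3.3]
finger_gap: 0.0002
gripper_force: 1.4
```

Call:
drive_tool:
  targets:
    - [[0,0,0.001],[0,0,0],255]
    - [[0,0,0],[0,0,0],255]

```text
clock: 5.75
tcp_pos: [0.503, -0.0036, 0.0392]
eef_rot: [-3.142, 0.0, 0.352]
contact_force: [0.5, 0.4, 0.7]
finger_gap: -0.0002
gripper_force: 0.3
```

Call:
drive_tool:
  targets:
    - [[0,0,0.0005],[0,0,0],255]
    - [[0,0,0.0005],[0,0,0],255]

```text
clock: 6.0
tcp_pos: [0.5031, -0.0035, 0.0383]
eef_rot: [3.142, -0.0, 0.352]
contact_force: [-1.1, 0.0, 2.6]
finger_gap: -0.0
gripper_force: 1.4
```

Call:
drive_tool:
  targets:
    - [[0,0,0.0003],[0,0,0],255]
    - [[0,0,0.0002],[0,0,0],255]

```text
clock: 6.25
tcp_pos: [0.5031, -0.0036, 0.038]
eef_rot: [3.141, -0.0, 0.352]
contact_force: [-1.7, 0.0, 7.8]
finger_gap: -0.0003
gripper_force: 3.5
```

The force jumped to 7.8 N at z = 0.038, so the cap is on its stop. I'll withdraw and go to the bowl timer.

Call:
drive_tool:
  targets:
    - [[0,0,-0.01],[0,0,0],255]
    - [[0,0,-0.03],[0,0,0],255]
    - [[0,0,-0.05],[0,0,0],255]
    - [[0,0,-0.04],[0,0,0],255]
    - [[0.005,-0.02,0],[0,0,0],255]
    - [[0.0095,-0.038,0],[0,0,0],255]
    - [[0.0095,-0.038,0],[0,0,0],255]
    - [[0.0095,-0.038,0],[0,0,0],255]
    - [[0.0095,-0.038,0],[0,0,0],255]
    - [[0.0095,-0.0364,0],[0,0,0],255]
    - [[0,0,0],[0,0,0],255]
    - [[0,0,0],[0,0,0],255]

```text
clock: 7.75
tcp_pos: [0.4805, 0.2098, 0.168]
eef_rot: [3.141, 0.0, 0.352]
contact_force: [-0.4, 0.1, -0.1]
finger_gap: 0.0003
gripper_force: 0.0
```

```bash
python3 -c "from h import *;look('wrist','w3')"
```

```text
(530, 242) [34. 41.] [0.5044 0.0068 0.048 ]
(320, 148) [44. 45.] [0.5189 0.2253 0.048 ]
t 7.75 tcp [0.4805 0.2098 0.168 ] rot [3.141 0.    0.352] gap 0.00028968514609982525 F [-0.41  0.15 -0.06]
```

View pics/w3.png

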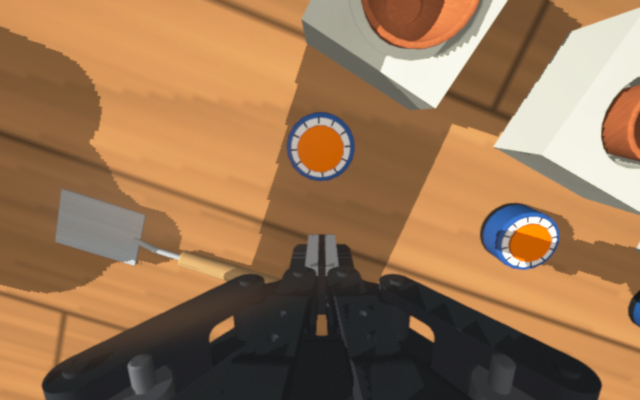

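The bowl timer's cap is at (320, 148), straight ahead of the tips. The cup timer, now pressed, is at (530, 242), and the bowl is at the top near (420, 20). The target is about 41 mm along tool x.

Call:
drive_tool:
  targets:
    - [[0.02,-0.001,0.01],[0,0,0],255]
    - [[0.021,0,0.02],[0,0,0],255]
    - [[0,0,0.03],[0,0,0],255]
    - [[0,0,0.025],[0,0,0],255]
    - [[0,0,0.015],[0,0,0],255]
    - [[0,0,0.008],[0,0,0],255]
    - [[0,0,0],[0,0,0],255]
    - [[0,0,0.003],[0,0,0],255]
    - [[0,0,0.003],[0,0,0],255]
    - [[0,0,0.002],[0,0,0],255]
    - [[0,0,0.002],[0,0,0],255]
    - [[0,0,0.002],[0,0,0],255]

```text
clock: 9.3
tcp_pos: [0.5187, 0.2253, 0.0477]
eef_rot: [-3.142, -0.0, 0.352]
contact_force: [-1.0, 0.7, 3.0]
finger_gap: 0.0
gripper_force: 1.5
```

Call:
drive_tool:
  targets:
    - [[0,0,0.002],[0,0,0],255]
    - [[0,0,0.002],[0,0,0],255]
    - [[0,0,0.002],[0,0,0],255]
    - [[0,0,0.001],[0,0,0],255]
    - [[0,0,0.001],[0,0,0],255]
    - [[0,0,0.0005],[0,0,0],255]

```text
clock: 10.05
tcp_pos: [0.5187, 0.2253, 0.0393]
eef_rot: [-3.142, -0.0, 0.352]
contact_force: [-1.3, -0.4, 2.3]
finger_gap: -0.0002
gripper_force: 1.4
```

Call:
drive_tool:
  targets:
    - [[0,0,0.0005],[0,0,0],255]
    - [[0,0,0.0005],[0,0,0],255]

```text
clock: 10.3
tcp_pos: [0.5187, 0.2252, 0.0383]
eef_rot: [-3.142, -0.0, 0.352]
contact_force: [-1.5, 0.4, 1.9]
finger_gap: 0.0003
gripper_force: 1.4
```

Call:
drive_tool:
  targets:
    - [[0,0,0.0003],[0,0,0],255]
    - [[0,0,0.0002],[0,0,0],255]

```text
clock: 10.55
tcp_pos: [0.5187, 0.2252, 0.0381]
eef_rot: [3.142, -0.0, 0.352]
contact_force: [-2.4, -0.0, 6.3]
finger_gap: -0.0
gripper_force: 3.2
```

Both caps are down. Next I'll withdraw upwards.

Call:
drive_tool:
  targets:
    - [[0,0,-0.01],[0,0,0],255]
    - [[0,0,-0.03],[0,0,0],255]
    - [[0,0,-0.05],[0,0,0],255]
    - [[0,0,-0.05],[0,0,0],255]
    - [[0,0,-0.04],[0,0,0],255]
    - [[-0.03,0,-0.02],[0,0,0],255]
    - [[-0.03,0,0],[0,0,0],255]
    - [[0,0,0],[0,0,0],255]
    - [[0,0,0],[0,0,0],255]
    - [[0,0,0],[0,0,0],255]

```text
clock: 11.8
tcp_pos: [0.4629, 0.2047, 0.2375]
eef_rot: [-3.142, 0.0, 0.352]
contact_force: [0.1, 0.2, -1.0]
finger_gap: -0.0
gripper_force: 0.0
```

```bash
python3 -c "from h import *;look('wrist','w4',0.038);look('top','t4',0.038)"
```

```text
(629, 278) [25. 34.] [ 0.4755 -0.2133  0.038 ]
(495, 205) [29. 33.] [ 0.5026 -0.0023  0.038 ]
(322, 125) [34. 35.] [0.5186 0.2253 0.038 ]
t 11.8 tcp [0.4629 0.2047 0.2375] rot [-3.142  0.     0.352] gap -1.0585533656931446e-05 F [ 0.1   0.16 -0.96]
(391, 218) [11. 12.] [ 0.4795 -0.2168  0.038 ]
(313, 210) [11. 11.] [ 0.5016 -0.0036  0.038 ]
t 11.85 tcp [0.4629 0.2047 0.2375] rot [-3.142  0.     0.352] gap -0.0002102176011864471 F [-0.36  0.59 -0.17]
```

View pics/w4.png

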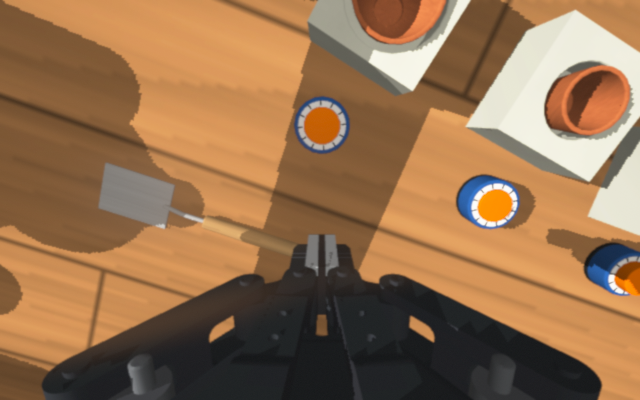

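The bowl timer at (322, 125) and the cup timer at (495, 205) are both pressed and in place, and nothing has shifted.

```bash
python3 -c "from plant import *;print(hand_in())"
```

```text
the job is handed in; nothing more can be done
None
```

I pushed the bowl and cup timer caps down to their hard stops (last force readings 6 to 8 N), left the third timer alone, withdrew the arm to 0.24 m and handed the job in; no verdict came back.

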